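# Start the long clamp screw in the carving jig

## Task

Take the long T-handled screw out of the rack, lower it upright into the deep steel well of the carving jig with its handle bar lying lengthwise along the jig, and once it is at the bottom turn it a quarter turn clockwise (seen from above) so that its thread catches and it sinks home, bar across the jig. Then let go of it. Leave the other two screws in the rack.

Things in the scene. Friction and masses are not known exactly. Their poses are not given: they have to be found in the camera images.
- long_screw_grip (a point): Tall T-handled screw, upright in a 62 mm high rack, 0.15-0.3 kg. Point: centre of its wooden bar (80 mm long, 18 wide, 20 high), 128 above the bench; x along the bar, z up. Steel shaft 10 thick ends 118 below the point; cone collar 28 wide 62-82 below; thread: two lugs along the bar's direction, 28 overall, 5 wide, 100-106 below. Tip stands 52 deep in a 32 hole, lift 150 to pass over its neighbours.
- long_screw_end (a point): One end of the long screw's bar: the point 40 mm along its x from the bar's centre. Both ends are alike.
- well_mouth (a point): Mouth of the steel well, top centre of the wooden jig (120 x 96 mm, 90 high); x lengthwise, z up. Funnel 60 wide, 36 from 18 deep. 50-56 deep, jaws let lugs by only along x (+-28 deg): bar then rests 40 above here (56 if on the jaws). Clockwise turn (about -z) then lets it sink 6 freely within 55 deg; stop at 100. Home: bar along y, 34 above. It will not turn anticlockwise.
- short_screw_grip (a point): Leave alone: a short T-handled screw in the rack, same bar but 40 mm lower than the long one; this point is its bar's centre, 88 mm above the bench. The rack (76 x 262 mm, dark wood) has three holes 90 mm apart.
- knob_screw_grip (a point): Leave alone: a screw in the rack as tall as the long one but with a round wooden knob 44 mm across; this point is the knob's centre, 128 mm above the bench (its top 141).
Not all that is in view belongs to the job. Leave any orange, pink or red look-alike of the part that bears long_screw_grip alone.

How it is judged:
On the way, in this order (a step that is already met when the one before it is completed fails the run):
1. the long screw is lowered to the bottom of the well, bar lengthwise (z of long_screw_grip in the frame of well_mouth below 0.046 m and horizontal distance between long_screw_grip and well_mouth below 0.02 m and angle between the x axis of long_screw_grip and the x axis of well_mouth, either way round below 0.5 rad), for 0.1 s.
2. it is turned clockwise at the bottom, past half of the quarter turn (z of long_screw_grip in the frame of well_mouth below 0.046 m and ((x of long_screw_end in the frame of well_mouth above 0.01 m and y of long_screw_end in the frame of well_mouth below -0.024 m) or (x of long_screw_end in the frame of well_mouth below -0.01 m and y of long_screw_end in the frame of well_mouth above 0.024 m))), for 0.05 s.
At the end, for the whole second after the job is handed in: The long screw is sunk home in the well (bar centre under 37 mm above the mouth), its handle within 20 mm of the well's axis, upright within 0.25 rad, its bar across the jig within 0.5 rad; the other two screws are within 30 mm of where they stood (z of long_screw_grip in the frame of well_mouth below 0.037 m and horizontal distance between long_screw_grip and well_mouth below 0.02 m and angle between long_screw_grip's own z axis and vertical below 0.25 rad and angle between the x axis of long_screw_grip and the y axis of well_mouth, either way round below 0.5 rad and distance of each of short_screw_grip, knob_screw_grip from where it was at the start of the episode below 0.03 m); the robot touches nothing.
It fails at once if one of the other two screws is taken from its place (moved 30 mm) (distance of any of short_screw_grip, knob_screw_grip from where it was at the start of the episode above 0.03 m).
It also fails if it takes over 53 s, if anything falls off the work surface, if the arm or the gripper's body presses on something with over 40 N, if the wrist force passes 120 N, or if a joint passes its speed limit or range.

## Robot

A 6-joint arm with a two-finger parallel gripper is mounted at the origin on the work surface. World frame = base frame: x ahead of the robot, y to its left, z up, the work surface at z = 0. Lengths are in m, angles in rad, forces in N, time in s.
With the tool pointing down it reaches from about 0.25 to 0.775 m from the base axis. Payload 4 kg.
Tool frame: the origin (TCP) lies on the centre line of the jaws, within the pads' length; the fingertips stand 17 mm ahead of it and the grasp point (between the pads) lies 2 mm behind it; z points along the fingers, y is the line along which they close (so a half turn about z gives the same grasp; the last joint's range is limited). The gripper opens to 94 mm and grips with 3 to 60 N. Pads are 16 mm wide; open, the fingers measure 119 mm over their backs; the gripper's body (75 mm by 177 mm) begins 78 mm behind the grasp point.
Start: joints at [-1.225, 0.087, 1.371, -0, 1.684, -0.103], TCP at [0.239, -0.496, 0.197] pointing down, gripper open.
Joint ranges: [-3.1, 3.1], [-0.76, 2.03], [0.27, 2.55], [-1.08, 4.22], [0.17, 2.65], [-2.57, 2.57]. Speed limits (rad/s): [2.79, 2.79, 3.14, 3.14, 3.14, 3.14].

## Interface

Orientations are given as [roll, pitch, yaw] about the fixed x, y, z axes, in that order (R = Rz(yaw) Ry(pitch) Rx(roll)).
In Python, from bench import robot gives the robot as it stands.
- The arm moves only by the tool servo_tool, never from a script. Its argument "plan" is a list of rows, each a list of 7 numbers: the shift along the tool's x, y, z normalised to -1 to 1, where 1 is 0.1 m, then the turn, a rotation vector about the tool's x, y, z normalised to -1 to 1, where 1 is pi/2 rad, then the finger opening in mm, from 0 to 94. In form: [[x, y, z, ax, ay, az, gripper], ...]. A call has 1 to 12 rows; each row is the pose to reach, as a shift and turn from the pose commanded when the call began, along the tool's axes at that moment; what a row does not reach only later rows make up. A row lasts 1/12 s, in which the tool goes at most 41.7 mm and 7.16 degrees, less where a joint would pass 70% of its speed; a pose out of reach is approached as far as the arm can. A call with a number of a shift or a turn outside -1 to 1 is refused whole. A call with a gripper value outside its range is refused whole. The fingers move at their own pace and stop on an object; the grip force is fixed at half the most. Time passes only in rows, so rows that repeat a pose let the fingers close. It gives the time, the measured TCP pose, the force, the opening and the grip force at its end, in the units of the state.
- robot.get_obs(): the state, without advancing time (a new reading comes with each control period).
- robot.snapshot(name): name is "scene" or "top"; returns the picture (400x640x3 uint8, red, green, blue); there is no depth.
- robot.camera_params(name): a dict with "camera_matrix" (3x3 intrinsics, pixels), "distortion" ([k1, k2, p1, p2, k3] as OpenCV has them; the pictures are not rectified), "rvec" (rotation vector, rad) and "tvec" (3), from world to camera coordinates, as OpenCV has them. Camera axes: x right, y down, z forward; pixel columns grow to the right and rows downward; lengths in m; the calibration is good to about 2 mm. A picture is of the moment at which its call begins. camera_params takes no time and is no camera call.
- robot.close_job(): hands the job in; it is judged then, once.
Trained networks look in the newest picture that a camera, given by its name, has taken for a name from the list of things; names that differ only in an ending like _2 or _b are one class to them, and where a whole thing is asked for, a point or a joint stands for the part that bears it (a point fixed in the world has none). Each returns a list of dicts, best first, with "conf" (0 to 1); they miss things now and then, are a little off and sometimes report something else, mostly with a low value. They report only what shows in the picture. A call takes as long as a camera call. They do not tell look-alikes from the thing itself.
- robot.find_in(thing, camera): "extent" ([centre column, centre row, width, height] in pixels, round what is visible of it).
The state is a dict: "time": time; "joint_positions": joint angles; "qvel": joint speeds; "joint_torque": joint torques, N m; "tool_pos": TCP position; "ee_rot": TCP orientation; "wrist_force": force on the tool from outside, world axes, zero at the start; "wrist_torque": the same for the moment, N m; "width": finger opening in m; "finger_force": force on a finger pad.
Only numpy, scipy, OpenCV 4.12 (cv2) and the standard library are available. Lean on these libraries where they do the work, as an engineer would, in place of code of your own. Each camera call takes 0.05 s, during which the arm holds its last target. There are 200 camera calls.

## Working session

There is one attempt and no reset: what is moved stays moved. The work goes in short steps, Python scripts to look and compute and a tool call to move; the robot and the scene stay as the last step left them, time stands still between calls to the robot, and variables do not carry over. Pictures are saved under pics/ and viewed, at most 10 in all, crops included, and the job is handed in when it is done.

Besides the shell and the picture viewer there is one more tool, called after "Emit:" as name([rows], argument=value, ...), one row to a line, values as JSON. servo_tool: Moves the arm, as the interface text tells. Scaled input: -1 to 1 covers 0.1 m each way for a shift and pi/2 rad each way for a turn. Its arguments: {"type":"object","properties":{"plan":{"type":"array","items":{"type":"array","items":{"type":"number"}}}},"required":["plan"]}

```bash
mkdir -p pics; cat > h.py <<'E'
import numpy as np, cv2
from bench import robot
def ray(cam,px):
    p=robot.camera_params(cam);K=np.array(p['camera_matrix']);D=np.array(p['distortion'])
    R=cv2.Rodrigues(np.array(p['rvec'],float))[0];t=np.array(p['tvec'],float).ravel()
    u=cv2.undistortPoints(np.array([[px]],float),K,D).ravel()
    return -R.T@t, R.T@np.array([u[0],u[1],1.])
def at_z(cam,px,z):
    o,d=ray(cam,px); return o+d*(z-o[2])/d[2]
def proj(cam,P):
    p=robot.camera_params(cam)
    return cv2.projectPoints(np.array(P,float).reshape(-1,3),np.array(p['rvec'],float),np.array(p['tvec'],float),np.array(p['camera_matrix']),np.array(p['distortion']))[0].reshape(-1,2)
def snap(cam,name):
    im=robot.snapshot(cam); cv2.imwrite(f'pics/{name}.png',im[:,:,::-1]); return im
E
python3 - <<'E'
from h import *
a=snap('top','t0');b=snap('scene','s0')
cv2.imwrite('pics/both.png',cv2.resize(np.vstack([a,b])[:,:,::-1],(480,600)) )
for n,z in [('long_screw_grip',.128),('long_screw_end',.128),('well_mouth',.09),('short_screw_grip',.088),('knob_screw_grip',.128)]:
    for c in ('top','scene'):
        for r in robot.find_in(n,c)[:3]:
            print(n,c,round(r['conf'],2),np.round(r['extent']),at_z(c,r['extent'][:2],z).round(3))
for c in('top','scene'): print(c,ray(c,(320,200)))
E
```

```text
long_screw_grip top 0.91 [322. 134.  12.  38.] [ 0.641 -0.012  0.128]
long_screw_grip top 0.72 [345. 214.  34.  34.] [ 0.484 -0.06   0.128]
long_screw_grip top 0.7 [282. 196.  19.  37.] [0.516 0.061 0.128]
long_screw_grip scene 0.89 [332. 182.  34.  44.] [ 0.515 -0.044  0.128]
long_screw_grip scene 0.78 [377. 207.  32.  40.] [0.529 0.068 0.128]
long_screw_grip scene 0.71 [316. 243.  27.  48.] [0.666 0.    0.128]
long_screw_end top 0.94 [321. 135.  15.  40.] [ 0.64  -0.011  0.128]
long_screw_end top 0.87 [285. 194.  23.  39.] [0.519 0.056 0.128]
long_screw_end top 0.76 [233. 257.  40.  31.] [0.397 0.15  0.128]
long_screw_end scene 0.87 [318. 244.  28.  53.] [0.666 0.005 0.128]
long_screw_end scene 0.71 [334. 186.  33.  45.] [ 0.523 -0.036  0.128]
long_screw_end scene 0.69 [379. 207.  32.  36.] [0.528 0.071 0.128]
well_mouth top 0.89 [429. 191.  65.  98.] [ 0.539 -0.229  0.09 ]
well_mouth scene 0.84 [248. 192.  86.  81.] [ 0.6   -0.209  0.09 ]
short_screw_grip top 0.9 [196. 194.  16.  40.] [0.523 0.241 0.088]
short_screw_grip scene 0.64 [452. 249.  20.  35.] [0.525 0.238 0.088]
knob_screw_grip top 0.9 [237. 194.  24.  24.] [0.519 0.149 0.128]
knob_screw_grip scene 0.66 [420. 228.  18.  34.] [0.535 0.164 0.128]
top (array([ 0.35192387, -0.02793868,  1.07749751]), array([ 0.16427305,  0.0171154 , -0.98648596]))
scene (array([1.10678871, 0.25556332, 0.89928173]), array([-0.54414085, -0.3038234 , -0.78214226]))
```

View pics/t0.png

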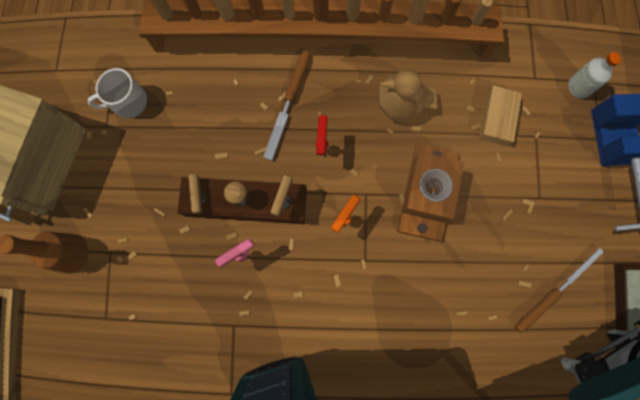

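View pics/s0.png

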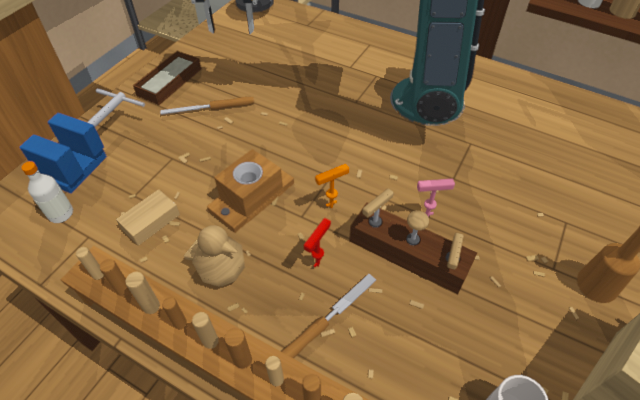

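The top view shows the rack at (180–305, 180–222), with the long screw's bar at (282,195), the knob at (235,193) and the short screw at (196,194). The well is at (436,185). The red, orange and pink parts are look-alikes. I'll enlarge the long screw and the jig in both views.

```bash
python3 - <<'E'
from h import *
t=cv2.imread('pics/t0.png');s=cv2.imread('pics/s0.png')
f=lambda im,x,y,w,h:cv2.resize(im[y:y+h,x:x+w],(400,300),interpolation=cv2.INTER_CUBIC)
cv2.imwrite('pics/z.png',np.vstack([np.hstack([f(t,250,165,64,48),f(t,375,140,104,78)]),np.hstack([f(s,345,180,64,48),f(s,200,145,104,78)])]))
E
```

```text
(no output)
```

View pics/z.png

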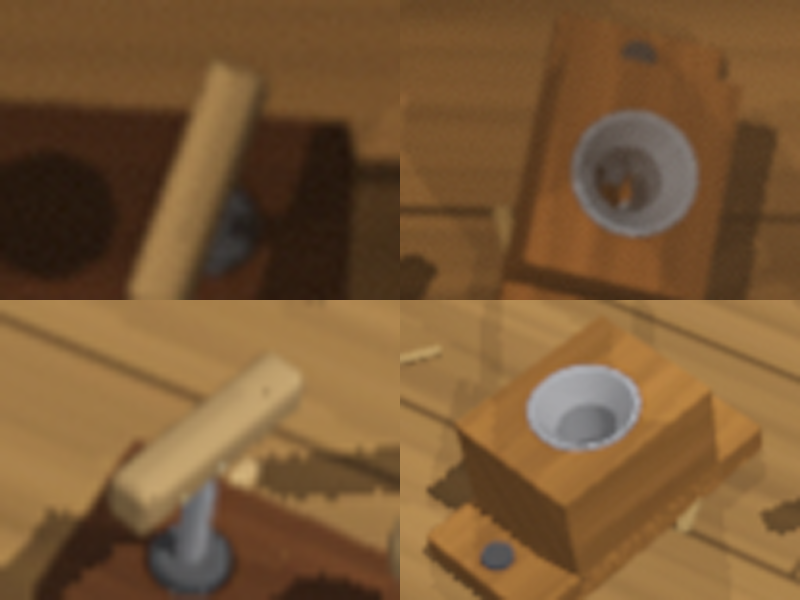

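The crops show the bar clearly in both views. The funnel rim centre is at about (436.1,185.0) in the top view and (247.8,172.8) in the scene view. The jig's top-face corners are visible in the scene view.

```bash
python3 - <<'E'
from h import *
def tri(a,b):
    (o1,d1),(o2,d2)=ray('top',a),ray('scene',b)
    A=np.stack([d1,-d2],1);k=np.linalg.lstsq(A,o2-o1,rcond=None)[0]
    p,q=o1+k[0]*d1,o2+k[1]*d2; return ((p+q)/2).round(4),round(np.linalg.norm(p-q),4)
print('well',at_z('top',(436.1,185),.09),at_z('scene',(247.8,172.8),.09),tri((436.1,185),(247.8,172.8)))
C=[at_z('scene',c,.09)[:2] for c in [(215.1,178.3),(253.3,164),(281.4,183),(243.7,198.8)]]
print(np.round(C,3));
for i in range(4):
    v=C[(i+1)%4]-C[i];print(np.linalg.norm(v).round(3),np.degrees(np.arctan2(v[1],v[0])).round(1))
# bar: fit pose by colour mask, both views
for cam,f,box in [('top','t0',(262,165,300,220)),('scene','s0',(355,182,400,220))]:
    im=cv2.imread(f'pics/{f}.png').astype(int);x0,y0,x1,y1=box
    sub=im[y0:y1,x0:x1];m=((sub[...,2]>125)&(sub[...,0]>60)&(sub[...,2]-sub[...,0]<95)).astype(np.uint8)
    n,l,st,ce=cv2.connectedComponentsWithStats(m);i=1+st[1:,4].argmax()
    pts=np.argwhere(l==i)[:,::-1]+[x0,y0];print(cam,st[i],cv2.minAreaRect(pts.astype(np.float32)))
# by hand: bar top-face axis ends
tl=lambda x,y:(250+x/6.25,165+y/6.25)
a=at_z('top',tl(235,68),.138);b=at_z('top',tl(225,100),.138);c=at_z('top',tl(160,285),.138)
print(a,b,c,np.degrees(np.arctan2(*(a-c)[[1,0]])))
sl=lambda x,y:(345+x/6.25,180+(y-300)/6.25)
a=at_z('scene',sl(285,362),.138);c=at_z('scene',sl(128,485),.138);print(a,c,(a+c)/2,np.linalg.norm(a-c),np.degrees(np.arctan2(*(a-c)[[1,0]])))
E
```

```text
well [ 0.55258656 -0.24441079  0.09      ] [ 0.55416025 -0.24193191  0.09      ] (array([ 0.5527, -0.2442,  0.0876]), np.float64(0.0016))
[[ 0.604 -0.298]
 [ 0.525 -0.246]
 [ 0.543 -0.158]
 [ 0.622 -0.206]]
0.094 146.9
0.09 78.6
0.092 -31.5
0.093 -101.0
top [  9  10  19  39 264] ((280.0411071777344, 194.3904266357422), (6.905428409576416, 39.79399871826172), 20.556041717529297)
scene [   0    0   45   34 1149] ((377.0, 198.5), (33.0, 44.0), 90.0)
[0.55369263 0.05165785 0.138     ] [0.54361371 0.05433564 0.138     ] [0.48599936 0.07187081 0.138     ] -16.625430797536808
[0.48214756 0.07597014 0.138     ] [0.55438054 0.05229301 0.138     ] [0.51826405 0.06413158 0.138     ] 0.076014537412087 161.8514592398373
```

```bash
python3 - <<'E'
from h import *
t=cv2.imread('pics/t0.png');s=cv2.imread('pics/s0.png')
f=lambda im,x,y,w,h:cv2.resize(im[y:y+h,x:x+w],(400,600),interpolation=cv2.INTER_CUBIC)
cv2.imwrite('pics/z2.png',np.clip(1.5*np.hstack([f(t,395,136,80,120),f(s,204,125,90,135)]).astype(float),0,255))
E
```

```text
[ WARN:0@0.344] global loadsave.cpp:1063 imwrite_ Unsupported depth image for selected encoder is fallbacked to CV_8U.
```

View pics/z2.png

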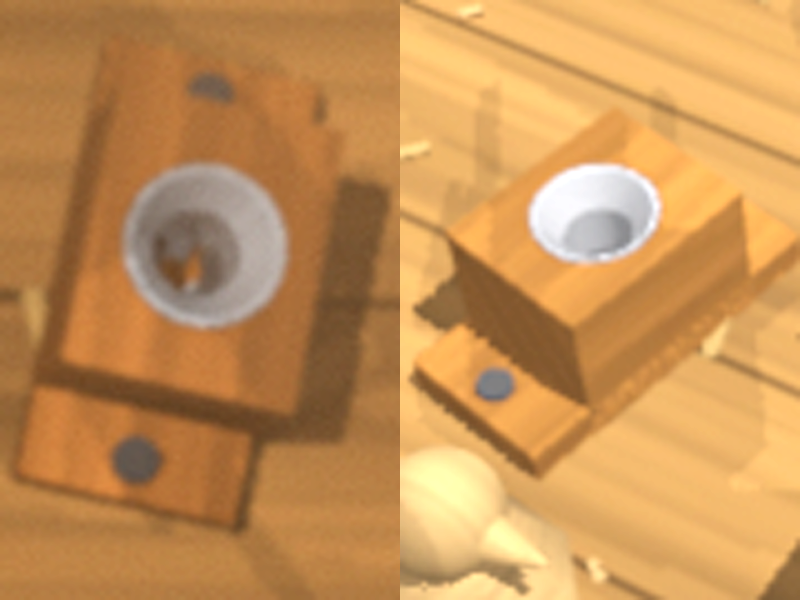

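The crop shows the block with ledges and bolts at both ends, so lengthwise runs near world x (bolts at crop (137,460) and (210,88)).

```bash
python3 - <<'E'
from h import *
T=lambda x,y:(395+x/5,136+y/5)
S=lambda x,y:(204+(x-400)/4.444,125+y/4.444)
ang=lambda a,b:(np.degrees(np.arctan2(*(a-b)[[1,0]])).round(1),np.linalg.norm(a-b).round(4))
print('near edge',ang(at_z('top',T(60,362),.09),at_z('top',T(300,412),.09)))
print('right edge',ang(at_z('top',T(340,130),.09),at_z('top',T(300,412),.09)))
print('bolts',ang(at_z('top',T(210,86),.02),at_z('top',T(137,460),.02)))
print('base edge',ang(at_z('top',T(15,478),.02),at_z('top',T(240,527),.02)))
C=[at_z('scene',S(*c),.09) for c in [(450,235),(622,108),(742,197),(574,328)]]
print(np.round(C,3),np.mean(C,0))
for i in range(4):print(ang(C[(i+1)%4],C[i]))
print('well',at_z('top',T(206,245),.09),at_z('scene',S(595,213),.09))
print('bar ctr',at_z('top',(280.04,194.39),.136))
for P in ([.517,.0635,.138],):print(proj('top',P),proj('scene',P))
E
```

```text
near edge (np.float64(79.4), np.float64(0.0988))
right edge (np.float64(-9.4), np.float64(0.1183))
bolts (np.float64(-11.7), np.float64(0.1687))
base edge (np.float64(78.8), np.float64(0.0984))
[[ 0.603 -0.298  0.09 ]
 [ 0.485 -0.272  0.09 ]
 [ 0.508 -0.181  0.09 ]
 [ 0.622 -0.207  0.09 ]] [ 0.55452158 -0.23964276  0.09      ]
(np.float64(167.5), np.float64(0.1208))
(np.float64(75.4), np.float64(0.0938))
(np.float64(-13.0), np.float64(0.1168))
(np.float64(-102.1), np.float64(0.0926))
well [ 0.55259171 -0.24461596  0.09      ] [ 0.55440168 -0.24154581  0.09      ]
bar ctr [0.51770293 0.06489005 0.136     ]
[[280.65731423 194.5862663 ]] [[378.23794138 199.05402423]]
```

```bash
cat >> h.py <<'E'
from scipy.spatial.transform import Rotation as Ro
def go(p,yaw=None):
    """delta in tool units to world p with tool down, tool x at yaw (deg)"""
    o=robot.get_obs();R=Ro.from_euler('xyz',o['ee_rot'])
    d=R.inv().apply(np.array(p)-o['tool_pos'])/.1
    out=[d.round(3)]
    if yaw is not None:
        G=Ro.from_euler('xyz',[180,0,yaw],degrees=True)
        out.append(((R.inv()*G).as_rotvec()/(np.pi/2)).round(3))
    print('t',round(o['time'],2),'pos',np.round(o['tool_pos'],4),'rpy',np.degrees(o['ee_rot']).round(1),'q',np.round(o['joint_positions'],2),'go',*out,'w',o['width'],'F',np.round(o['wrist_force'],1))
E
python3 - <<'E'
from h import *
go([.518,.064,.28],-17.5);go([.518,.064,.28],162.5)
E
```

```text
t 0.6 pos [ 0.2386 -0.4956  0.1971] rpy [180.   -0.   25.7] q [-1.23  0.09  1.37  0.    1.68 -0.1 ] go [ 4.945 -3.829 -0.829] [ 0.   -0.    0.48] w 0.09395245908924375 F [-0.5 -0.7 -0.8]
t 0.6 pos [ 0.2386 -0.4956  0.1971] rpy [180.   -0.   25.7] q [-1.23  0.09  1.37  0.    1.68 -0.1 ] go [ 4.945 -3.829 -0.829] [ 0.    0.   -1.52] w 0.09395245908924375 F [-0.5 -0.7 -0.8]
```

Emit:
servo_tool([
  [1,-0.77,-0.83,0,0,-0.76,50],
  [1,-0.77,-0.83,0,0,-0.76,50],
  [1,-0.77,-0.83,0,0,-0.76,50],
  [1,-0.77,-0.83,0,0,-0.76,50],
  [1,-0.77,-0.83,0,0,-0.76,50],
  [1,-0.77,-0.83,0,0,-0.76,50],
  [1,-0.77,-0.83,0,0,-0.76,50],
  [1,-0.77,-0.83,0,0,-0.76,50],
  [1,-0.77,-0.83,0,0,-0.76,50],
  [1,-0.77,-0.83,0,0,-0.76,50],
])

```text
time: 1.43
tool_pos: [0.2953, -0.3827, 0.2803]
ee_rot: [3.141, 0.0, 1.648]
wrist_force: [0.0, 0.4, 0.1]
width: 0.05
finger_force: 0.0
```

```bash
python3 -c "
from h import *
go([.518,.064,.28],162.5)"
```

```text
t 1.43 pos [ 0.2953 -0.3827  0.2803] rpy [180.    0.   94.4] q [-1.03 -0.06  1.36 -0.    1.84 -1.11] go [4.282e+00 2.565e+00 1.000e-03] [-0.     0.    -0.756] w 0.05002142824101827 F [0.  0.4 0.1]
```

Emit:
servo_tool([
  [1,0.6,0,0,0,0,50],
  [1,0.6,0,0,0,0,50],
  [1,0.6,0,0,0,0,50],
])

```text
time: 1.68
tool_pos: [0.3484, -0.2772, 0.2802]
ee_rot: [3.141, -0.0, 1.642]
wrist_force: [0.6, -1.2, 0.4]
width: 0.0503
finger_force: 0.0
```

Emit:
servo_tool([
  [1,0.6,0,0,0,0,50],
  [1,0.6,0,0,0,0,50],
  [1,0.6,0,0,0,0,50],
])

```text
time: 1.93
tool_pos: [0.4013, -0.1723, 0.2805]
ee_rot: [3.14, 0.0, 1.643]
wrist_force: [0.6, 0.3, 0.5]
width: 0.0497
finger_force: 0.0
```

Emit:
servo_tool([
  [1,0.6,0,0,0,0,50],
  [1,0.6,0,0,0,0,50],
  [1,0.6,0,0,0,0,50],
])

```text
time: 2.18
tool_pos: [0.454, -0.068, 0.2804]
ee_rot: [3.14, -0.0, 1.644]
wrist_force: [-0.3, -0.1, 0.0]
width: 0.0498
finger_force: 0.0
```

Emit:
servo_tool([
  [1,0.6,0,0,0,-0.756,50],
  [1,0.6,0,0,0,-0.756,50],
  [1,0.6,0,0,0,-0.756,50],
  [1,0.6,0,0,0,-0.756,50],
  [1,0.6,0,0,0,-0.756,50],
  [1,0.6,0,0,0,-0.756,50],
  [1,0.6,0,0,0,-0.756,50],
  [1,0.6,0,0,0,-0.756,50],
  [1,0.6,0,0,0,-0.756,50],
  [1,0.6,0,0,0,-0.756,50],
])

```text
time: 3.02
tool_pos: [0.506, 0.0335, 0.2802]
ee_rot: [-3.142, 0.0, 2.835]
wrist_force: [-0.6, 0.7, 0.3]
width: 0.0498
finger_force: 0.0
```

```bash
python3 -c "
from h import *
go([.518,.064,.18],162.5);go([.518,.064,.126],162.5)"
```

```text
t 3.02 pos [0.506  0.0335 0.2802] rpy [-180.     0.   162.5] q [-0.05 -0.01  1.31 -0.    1.84 -1.31] go [-0.022  0.327  1.002] [-0.  0. -0.] w 0.049795701467817505 F [-0.6  0.7  0.3]
t 3.02 pos [0.506  0.0335 0.2802] rpy [-180.     0.   162.5] q [-0.05 -0.01  1.31 -0.    1.84 -1.31] go [-0.022  0.327  1.542] [-0.  0. -0.] w 0.049795701467817505 F [-0.6  0.7  0.3]
```

Now I'll move over the bar, come down 60 mm, and check the alignment from a picture.

Emit:
servo_tool([
  [-0.02,0.33,0.2,0,0,0,50],
  [-0.02,0.33,0.5,0,0,0,50],
  [-0.02,0.33,0.9,0,0,0,50],
  [-0.02,0.33,0.9,0,0,0,50],
  [-0.02,0.33,0.9,0,0,0,50],
])

```text
time: 3.43
tool_pos: [0.5156, 0.0642, 0.1869]
ee_rot: [-3.139, -0.008, 2.83]
wrist_force: [-0.2, -0.5, -0.1]
width: 0.0501
finger_force: 0.0
```

```bash
python3 - <<'E'
from h import *
a=snap('top','t1');b=snap('scene','s1')
f=lambda im,x,y:cv2.resize(im[y:y+100,x:x+100],(400,400),interpolation=cv2.INTER_CUBIC)
cv2.imwrite('pics/c1.png',np.hstack([f(a,232,145),f(b,328,120)])[:,:,::-1])
go([.518,.064,.126],162.5)
E
```

```text
t 3.53 pos [0.5197 0.0641 0.1934] rpy [179.9   0.3 162.1] q [ 0.01  0.03  1.44 -0.    1.67 -1.24] go [ 0.02  -0.007  0.674] [ 0.001  0.003 -0.004] w 0.04990274688302331 F [ 0.5 -0.  -0.4]
```

View pics/c1.png

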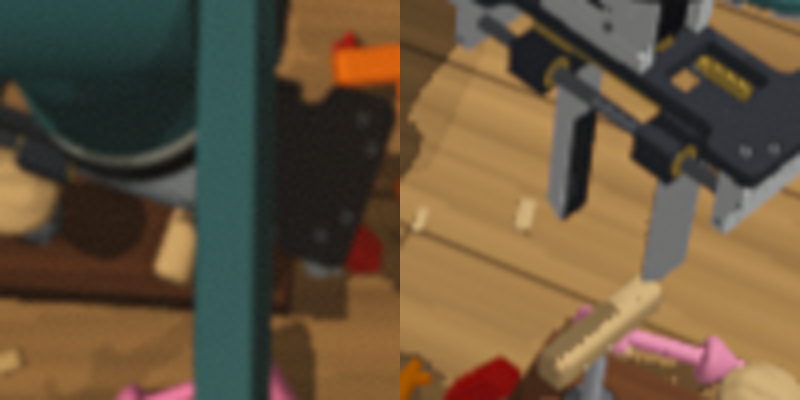

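The gripper fingers straddle the bar, but the coloured look-alikes seem to have shifted. I'll check the whole picture.

View pics/s1.png

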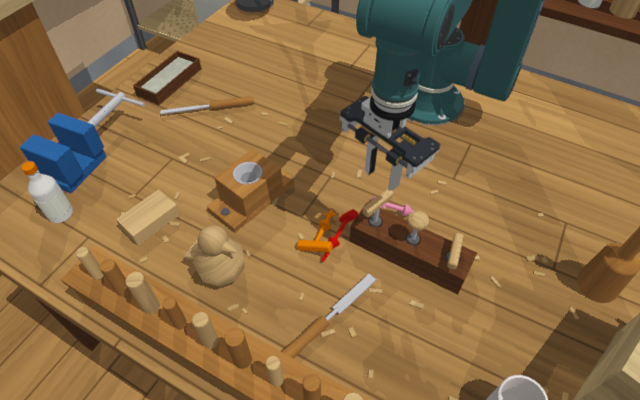

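The look-alikes have toppled by themselves onto the bench; the pink one lies behind the rack. The long screw is unmoved, so I'll descend and grip.

Emit:
servo_tool([
  [0,0,0.25,0,0,0,50],
  [0,0,0.45,0,0,0,50],
  [0,0,0.6,0,0,0,50],
  [0.02,0,0.67,0,0,0,50],
  [0.02,0,0.67,0,0,0,50],
  [0.02,0,0.67,0,0,0,10],
  [0.02,0,0.67,0,0,0,10],
  [0.02,0,0.67,0,0,0,10],
  [0.02,0,0.67,0,0,0,10],
  [0.02,0,0.67,0,0,0,10],
])

```text
time: 4.37
tool_pos: [0.5166, 0.0648, 0.1239]
ee_rot: [3.141, 0.001, 2.83]
wrist_force: [-0.1, 0.3, 0.0]
width: 0.02
finger_force: 0.0
```

```bash
python3 -c "
from h import *
go([.518,.064,.28],162.5)"
```

```text
t 4.37 pos [0.5166 0.0648 0.1239] rpy [1.800e+02 1.000e-01 1.622e+02] q [ 0.02  0.05  1.56 -0.    1.53 -1.24] go [-0.018 -0.003 -1.561] [ 0.     0.001 -0.004] w 0.019950484235915493 F [-0.1  0.3  0. ]
```

Emit:
servo_tool([
  [0,0,0,0,0,0,5],
  [0,0,0,0,0,0,5],
  [0,0,0,0,0,0,5],
  [0,0,0,0,0,0,5],
])

```text
time: 4.7
tool_pos: [0.5165, 0.0648, 0.1237]
ee_rot: [3.141, 0.001, 2.83]
wrist_force: [0.2, 0.4, 4.3]
width: 0.0176
finger_force: 30.0
```

Emit:
servo_tool([
  [0,0,-0.1,0,0,0,5],
  [0,0,-0.2,0,0,0,5],
  [0,0,-0.4,0,0,0,5],
  [0,0,-0.6,0,0,0,5],
  [0,0,-0.8,0,0,0,5],
  [0,0,-1,0,0,0,5],
])

```text
time: 5.2
tool_pos: [0.5158, 0.0648, 0.2243]
ee_rot: [-3.141, -0.001, 2.83]
wrist_force: [0.7, -0.2, -1.9]
width: 0.0175
finger_force: 30.0
```

Emit:
servo_tool([
  [0,0,-0.2,0,0,0,5],
  [0,0,-0.4,0,0,0,5],
  [0,0,-0.6,0,0,0,5],
  [0,0,-0.65,0,0,0,5],
  [0,0,-0.65,0,0,0,5],
])

```text
time: 5.62
tool_pos: [0.5169, 0.0648, 0.2903]
ee_rot: [3.14, 0.004, 2.83]
wrist_force: [0.1, -0.1, -1.2]
width: 0.0175
finger_force: 30.0
```

```bash
python3 - <<'E'
from h import *
b=snap('scene','s2')
cv2.imwrite('pics/c2.png',cv2.resize(b[80:260,300:500],(800,720)[:2],interpolation=cv2.INTER_CUBIC)[:600,:,::-1])
go([.5535,-.243,.286],168.5)
E
```

```text
t 5.67 pos [0.5163 0.0648 0.2884] rpy [1.800e+02 1.000e-01 1.622e+02] q [ 0.02  0.02  1.26 -0.    1.86 -1.24] go [-1.298 -2.816  0.025] [ 0.     0.001 -0.07 ] w 0.017304652420375242 F [ 0.6 -0.6 -2.6]
```

View pics/c2.png

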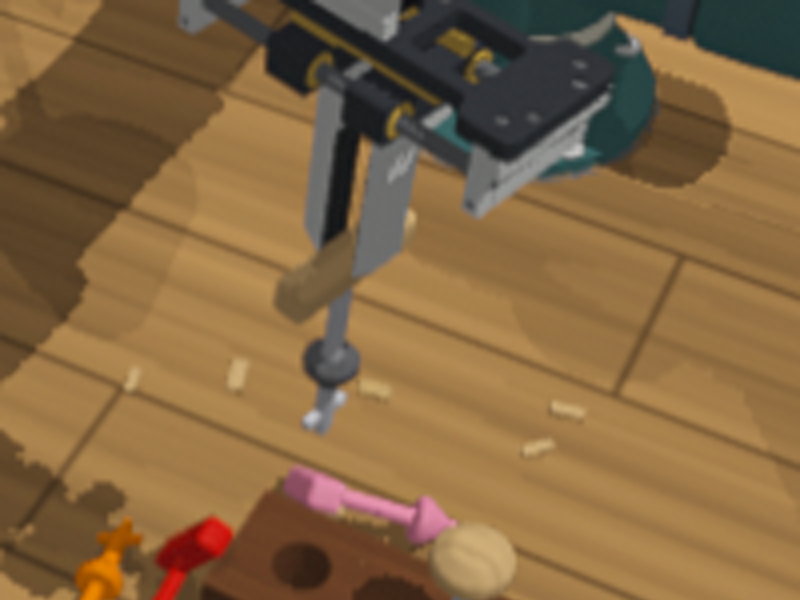

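The screw is out of the rack. I'll compare where the model puts the bar ends and tip with the picture: bar ends at about (372.5,154) and (402,135), tip at about (380,188).

```bash
python3 - <<'E'
from h import *
o=robot.get_obs();R=Ro.from_euler('xyz',o['ee_rot'])
for n,l in dict(ctr=(0,0,-.002),e1=(.04,0,-.002),e2=(-.04,0,-.002),tip=(0,0,.116),tipx5=(.005,0,.116),tipy5=(0,.005,.116),collar=(0,0,.07)).items():
    P=o['tool_pos']+R.apply(l); p=proj('scene',P)[0]; print(n,P.round(3),p.round(1),((p-[300,80])*4).round())
E
```

```text
ctr [0.516 0.065 0.29 ] [386.9 146.4] [348. 266.]
e1 [0.478 0.077 0.29 ] [401.3 136. ] [405. 224.]
e2 [0.554 0.053 0.29 ] [371.9 157.4] [287. 309.]
tip [0.516 0.065 0.172] [380.6 188.3] [322. 433.]
tipx5 [0.512 0.066 0.172] [382.2 187. ] [329. 428.]
tipy5 [0.518 0.07  0.172] [382.4 189.7] [330. 439.]
collar [0.516 0.065 0.218] [382.9 173. ] [332. 372.]
```

The match is very good, so I'll carry it to the well.

Emit:
servo_tool([
  [-0.15,-0.3,0,0,0,0,5],
  [-0.3,-0.62,0,0,0,0,5],
  [-0.43,-0.94,0,0,0,0,5],
])

```text
time: 5.92
tool_pos: [0.5277, -0.0384, 0.2857]
ee_rot: [-3.141, -0.004, 2.832]
wrist_force: [0.5, -0.6, -2.8]
width: 0.0174
finger_force: 30.0
```

Emit:
servo_tool([
  [-0.15,-0.3,0,0,0,0,5],
  [-0.3,-0.62,0,0,0,0,5],
  [-0.43,-0.94,0,0,0,0,5],
])

```text
time: 6.17
tool_pos: [0.5397, -0.1418, 0.2855]
ee_rot: [3.141, -0.004, 2.83]
wrist_force: [0.2, 0.4, -2.5]
width: 0.0176
finger_force: 30.0
```

Emit:
servo_tool([
  [-0.15,-0.3,0,0,0,-0.07,5],
  [-0.3,-0.62,0,0,0,-0.07,5],
  [-0.4,-0.85,0,0,0,-0.07,5],
  [-0.43,-0.94,0,0,0,-0.07,5],
  [-0.43,-0.94,0,0,0,-0.07,5],
  [-0.43,-0.94,0,0,0,-0.07,5],
])

```text
time: 6.67
tool_pos: [0.5521, -0.2424, 0.2865]
ee_rot: [3.14, -0.003, 2.94]
wrist_force: [-0.8, 0.3, -2.6]
width: 0.0175
finger_force: 30.0
```

```bash
python3 - <<'E'
from h import *
go([.5535,-.243,.205],168.5)
b=snap('scene','s3')
cv2.imwrite('pics/c3.png',cv2.resize(b[70:220,160:360],(800,600),interpolation=cv2.INTER_CUBIC)[:,:,::-1])
E
```

```text
t 6.67 pos [ 0.5521 -0.2424  0.2865] rpy [179.9  -0.2 168.4] q [-0.51  0.21  1.05  0.    1.88 -1.88] go [-0.018 -0.004  0.815] [ 0.001 -0.002 -0.001] w 0.01746129359445069 F [-0.8  0.3 -2.6]
```

View pics/c3.png

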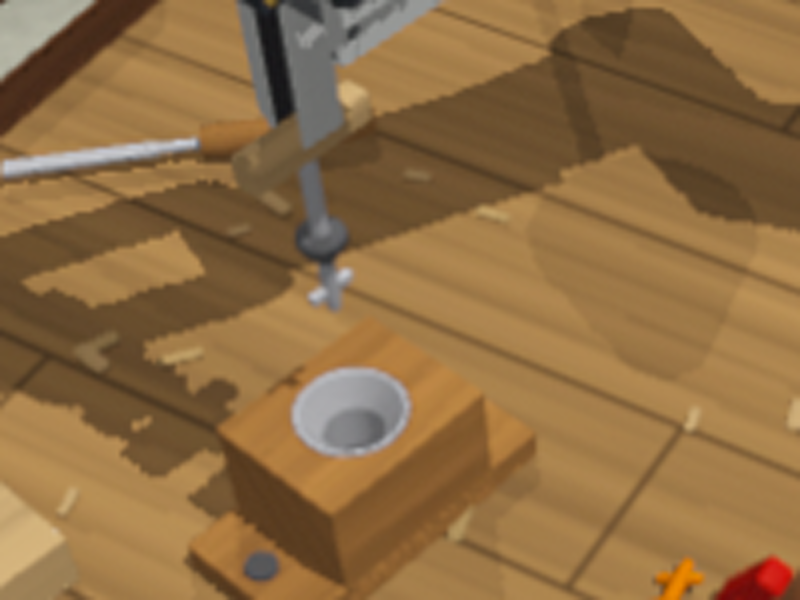

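The bar is parallel to the jig's length, and the shaft axis points at the mouth centre (350,412 in the crop). I'll lower it into the funnel.

Emit:
servo_tool([
  [-0.01,0,0.2,0,0,0,5],
  [-0.01,0,0.4,0,0,0,5],
  [-0.01,0,0.6,0,0,0,5],
  [-0.01,0,0.8,0,0,0,5],
  [-0.01,0,0.9,0,0,0,5],
  [-0.01,0,1,0,0,0,5],
  [-0.01,0,1,0,0,0,5],
])

```text
time: 7.3
tool_pos: [0.5528, -0.2417, 0.1861]
ee_rot: [3.14, -0.003, 2.942]
wrist_force: [-0.0, 0.4, -2.8]
width: 0.0176
finger_force: 30.0
```

Emit:
servo_tool([
  [0,0,0.06,0,0,0,5],
  [0,0,0.12,0,0,0,5],
  [0,0,0.18,0,0,0,5],
  [0,0,0.24,0,0,0,5],
  [0,0,0.3,0,0,0,5],
  [0,0,0.3,0,0,0,5],
])

```text
time: 7.8
tool_pos: [0.5527, -0.243, 0.1562]
ee_rot: [3.141, -0.003, 2.94]
wrist_force: [-0.1, -0.3, -2.4]
width: 0.0173
finger_force: 30.0
```

```bash
python3 -c "
from h import *
go([.5535,-.243,.128],168.5); print(robot.get_obs()['wrist_torque'])"
```

```text
t 7.8 pos [ 0.5527 -0.243   0.1562] rpy [180.   -0.2 168.4] q [-0.51  0.22  1.3  -0.    1.62 -1.88] go [-0.008  0.002  0.282] [ 0.001 -0.002 -0.001] w 0.017326608207605936 F [-0.1 -0.3 -2.4]
[ 0.04417678 -0.14311665  0.01622252]
```

Emit:
servo_tool([
  [0,0,0.05,0,0,0,5],
  [0,0,0.1,0,0,0,5],
  [0,0,0.15,0,0,0,5],
  [0,0,0.15,0,0,0,5],
])

```text
time: 8.13
tool_pos: [0.5528, -0.243, 0.1415]
ee_rot: [3.141, -0.002, 2.94]
wrist_force: [-0.3, 0.7, -2.0]
width: 0.0172
finger_force: 30.0
```

Emit:
servo_tool([
  [0,0,0.04,0,0,0,5],
  [0,0,0.08,0,0,0,5],
  [0,0,0.12,0,0,0,5],
  [0,0,0.12,0,0,0,5],
])

```text
time: 8.47
tool_pos: [0.5529, -0.243, 0.1298]
ee_rot: [3.141, -0.002, 2.94]
wrist_force: [1.1, 0.2, -2.9]
width: 0.0178
finger_force: 30.0
```

Emit:
servo_tool([
  [0,0,0.02,0,0,0,5],
  [0,0,0.03,0,0,0,5],
  [0,0,0.04,0,0,0,5],
  [0,0,0.04,0,0,0,5],
  [0,0,0.04,0,0,0,5],
])

```text
time: 8.88
tool_pos: [0.5535, -0.2434, 0.1271]
ee_rot: [-3.141, 0.0, 2.94]
wrist_force: [0.2, -0.6, -2.4]
width: 0.0176
finger_force: 30.0
```

Emit:
servo_tool([
  [0,0,0.015,0,0,0,5],
  [0,0,0.015,0,0,0.07,5],
  [0,0,0.02,0,0,0.14,5],
  [0,0,0.02,0,0,0.21,5],
  [0,0,0.025,0,0,0.28,5],
  [0,0,0.03,0,0,0.35,5],
  [0,0,0.035,0,0,0.42,5],
  [0,0,0.04,0,0,0.49,5],
  [0,0,0.045,0,0,0.5,5],
  [0,0,0.045,0,0,0.5,5],
])

```text
time: 9.72
tool_pos: [0.5537, -0.2435, 0.1231]
ee_rot: [3.141, 0.001, 2.157]
wrist_force: [0.1, 0.5, 0.8]
width: 0.0176
finger_force: 30.0
```

```bash
python3 -c "
from h import *
go([.5535,-.243,.1198],78.5); print(robot.get_obs()['wrist_torque'])"
```

```text
t 9.72 pos [ 0.5537 -0.2435  0.1231] rpy [1.800e+02 1.000e-01 1.236e+02] q [-0.51  0.23  1.35  0.    1.56 -1.09] go [0.005 0.001 0.033] [0.001 0.    0.501] w 0.01760344291145716 F [0.1 0.5 0.8]
[-0.01417459 -0.09743466 -0.01539533]
```

Emit:
servo_tool([
  [0,0,0.005,0,0,0.07,5],
  [0,0,0.01,0,0,0.14,5],
  [0,0,0.015,0,0,0.21,5],
  [0,0,0.02,0,0,0.28,5],
  [0,0,0.025,0,0,0.35,5],
  [0,0,0.03,0,0,0.42,5],
  [0,0,0.03,0,0,0.49,5],
  [0,0,0.03,0,0,0.5,5],
  [0,0,0.03,0,0,0.5,5],
])

```text
time: 10.47
tool_pos: [0.5534, -0.2433, 0.1198]
ee_rot: [3.142, 0.0, 1.373]
wrist_force: [0.2, -0.2, -0.3]
width: 0.0177
finger_force: 30.0
```

```bash
python3 - <<'E'
from h import *
go([.5535,-.243,.1198],78.5)
b=snap('scene','s4')
cv2.imwrite('pics/c4.png',cv2.resize(b[100:250,160:360],(800,600),interpolation=cv2.INTER_CUBIC)[:,:,::-1])
E
```

```text
t 10.47 pos [ 0.5534 -0.2433  0.1198] rpy [180.    0.   78.7] q [-0.51  0.23  1.36 -0.    1.55 -0.31] go [0.003 0.    0.   ] [0.    0.    0.002] w 0.01769433601399593 F [ 0.2 -0.2 -0.3]
```

View pics/c4.png

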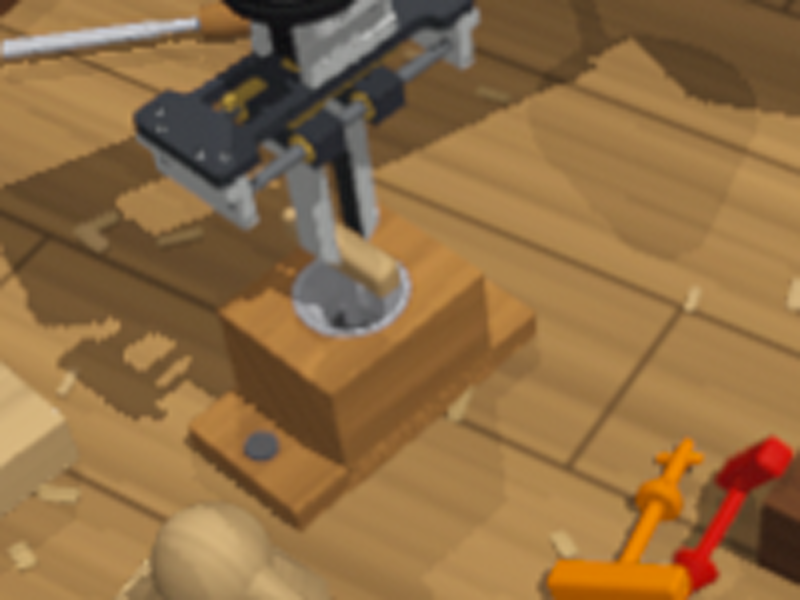

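The bar is across the jig and has sunk about 7 mm. I'll release it and back off.

Emit:
servo_tool([
  [0,0,0.01,0,0,0,5],
  [0,0,0.01,0,0,0,40],
  [0,0,0.01,0,0,0,40],
  [0,0,0.01,0,0,0,40],
  [0,0,0.01,0,0,0,40],
  [0,0,-0.1,0,0,0,40],
  [0,0,-0.3,0,0,0,40],
  [0,0,-0.6,0,0,0,40],
  [0,0,-1,0,0,0,40],
  [0,0,-1,0,0,0,40],
])

```text
time: 11.35
tool_pos: [0.5565, -0.245, 0.2301]
ee_rot: [3.126, 0.005, 1.37]
wrist_force: [0.1, -0.5, 1.8]
width: 0.0399
finger_force: 0.0
```

Emit:
servo_tool([
  [-0.4,0,-0.3,0,0,0,40],
  [-0.9,0,-0.3,0,0,0,40],
  [-0.9,0,-0.3,0,0,0,40],
  [-0.9,0,-0.3,0,0,0,40],
])

```text
time: 11.68
tool_pos: [0.5345, -0.3352, 0.2503]
ee_rot: [3.14, 0.002, 1.365]
wrist_force: [-1.2, 0.0, -0.4]
width: 0.04
finger_force: 0.0
```

```bash
python3 - <<'E'
from h import *
go([.5535,-.243,.1198],78.5)
b=snap('scene','s5')
cv2.imwrite('pics/c5.png',cv2.resize(b[120:270,200:480],(800,428),interpolation=cv2.INTER_CUBIC)[:,:,::-1])
c=np.array([.5535,-.243,.124]);u=np.array([np.cos(np.radians(78.5)),np.sin(np.radians(78.5)),0])*.04
for h in (.024+.01,.03+.01,.036+.01):
  for s in (-1,1): print(h,s,((proj('scene',[c[0],c[1],.09+h+.0]+s*u)[0]-[200,120])*800/280).round())
E
```

```text
t 11.68 pos [ 0.5345 -0.3352  0.2503] rpy [1.799e+02 1.000e-01 7.820e+01] q [-0.65  0.27  1.06 -0.    1.81 -0.44] go [ 0.944 -0.005  1.303] [ 0.001  0.001 -0.004] w 0.03996872991573366 F [-1.2  0.  -0.4]
0.034 -1 [96. 97.]
0.034 1 [167. 145.]
0.04 -1 [95. 92.]
0.04 1 [166. 140.]
0.046 -1 [94. 86.]
0.046 1 [165. 135.]
```

View pics/c5.png

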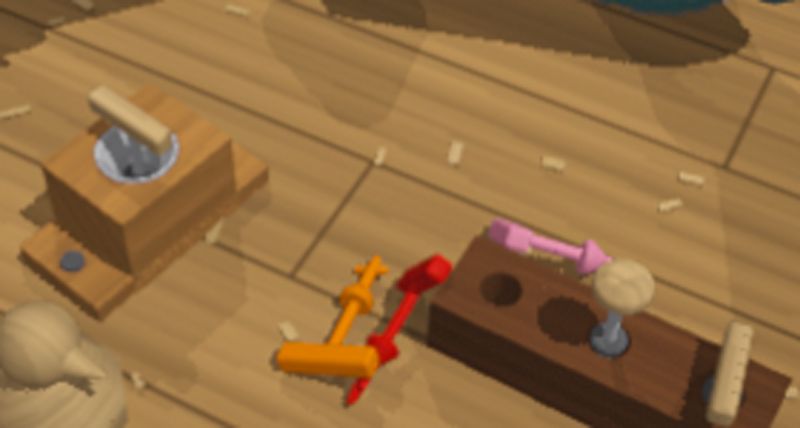

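The bar sits across the jig, centred and at home height, and the other two screws still stand in the rack.

```bash
python3 -c "
from bench import robot
print(robot.close_job())"
```

```text
the job is handed in; nothing more can be done
None
```

The long screw is in the well, turned a quarter turn clockwise and sunk home with its bar across the jig; I let go of it, left the other two screws in the rack and handed the job in at about 12 s (no verdict came back).

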